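Dispense one braid bobbin and park it in the holder

ROBOT

A 7-joint arm with a two-finger parallel gripper is mounted at the origin on a cart in front of the work surface, level with it; the furniture and walls round the work are solid. World frame = base frame: x ahead of the robot, y to its left, z up, the work surface at z = 0. Lengths are in m, angles in rad, forces in N, time in s.
With the tool pointing down it reaches from about 0.4 to 0.85 m from the base axis. Payload 4.5 kg.
Tool frame: the origin (TCP) lies midway between the tips of the shut fingers; the grasp point (between the pads) lies 19 mm behind it; z points along the fingers, y is the direction in which the jaws open and shut (so a half turn about z gives the same grasp; the last joint's range is limited). The gripper opens to 85 mm and grips with 20 to 120 N. Pads are 22 mm wide; open, the fingers measure 114 mm over their backs; the gripper's body (76 mm by 85 mm) begins 54 mm behind the grasp point. The pads swing forward as they close: fully open they stand 13 mm farther back than shut.
Start: joints at [-1.271, 0.689, -0.195, 1.565, 0.157, 0.902, -0.215], TCP at [0.164, 0.603, 0.231] pointing down, gripper open.
Joint ranges: [-3.01, 3.01], [-0.46, 2.08], [-1.47, 1.51], [0.13, 2.56], [-1, 4.14], [0.04, 2.09], [-2.66, 2.66]. Speed limits (rad/s): [2.57, 2.57, 3.14, 3.14, 3.14, 3.14, 3.14].

INTERFACE

Orientations are given as a unit quaternion [x, y, z, w].
In Python, from plant import r, imaging gives the robot as it stands.
- The arm moves only by the tool move_arm, never from a script. Its argument "commands" is a list that holds one entry, the list of rows, each a list of 7 numbers: the finger opening in m, from 0 to 0.0854, then the shift along the tool's x, y, z in m, then the turn, a rotation vector about the tool's x, y, z in degrees. A call has 1 to 5 rows; each row shifts and turns the commanded pose from where the row before left it, along the tool's axes as they then stand; what a row does not reach is not made up. A row lasts 1/12 s, in which the tool goes at most 41.7 mm and 7.16 degrees, less where a joint would pass 70% of its speed; a pose out of reach is approached as far as the arm can. A call with a gripper value outside its range is refused whole. The fingers move at their own pace and stop on an object; "squeeze" is the grip in N (left out, the last holds). Time passes only in rows, so rows that do not move let the fingers close. It gives the time, the measured TCP pose, the force and the opening at its end, in the units of the state.
- r.observe(): the state, without advancing time (a new reading comes with each control period).
- imaging.snapshot(name): name is "scene" or "top" or "wrist"; returns a dict with "color" (400x640x3 uint8, red, green, blue), "z_map" (400x640 float32, m along the optical axis (not along the pixel's ray), 0 where there is no reading), "K" (3x3 intrinsics, pixels), "position" and "rotation" of the camera in the world; the wrist camera has in their place "T_tool_cam" (4x4, takes a point from camera to tool coordinates, whose origin is the TCP and whose axes are the flange's). Camera axes: x right, y up, looking along -z (the intrinsics and any distortion apply to the point x, -y, -z); pixel columns grow to the right and rows downward; lengths in m; the calibration is good to about 2 mm. A picture is of the moment at which its call begins: read the wrist's pose just before it.
- r.sign_off(): hands the job in, once; it reports no verdict.
The state is a dict: "time_s": time; "joints": joint angles; "qd": joint speeds; "joint_torque": joint torques, N m; "tool_pos": TCP position; "ee_rot": TCP orientation; "wrist_force": force on the tool from outside, world axes, zero at the start; "ft_torque": the same for the moment, N m; "opening": finger opening in m.
Only numpy, scipy, OpenCV 4.12 (cv2) and the standard library are available. Lean on these libraries where they do the work, as an engineer would, in place of code of your own. Each camera call takes 0.05 s, during which the arm holds its last target.

TASK

Press the feeder's plunger all the way down once and let it come back up, so that a single bobbin of braid comes out at the foot of the magazine. Then push that bobbin across the bench with the fingers, without lifting it, into the bay of the H-shaped aluminium holder that faces the feeder, until it lies flat and wholly between the rails. Leave the other bobbins in the magazine, do not disturb the other things on the bench, and take the hand away at the end.

Things in the scene. Friction and masses are not known exactly. Their poses are not given: they have to be found in the camera images.
- feeder: Bobbin feeder, fixed. Origin: on the bench under the magazine axis; bobbins come out along its -x (roughly to the robot). Foot flanges x -22 to 100, y -34 to 34 mm, 6 mm high; bare bench in front of x = -22. Magazine: bottomless aluminium column, x, y -22 to 22, 38 mm high, exit 14 mm high in its front. Behind it a grey housing, x 24 to 100, y -23 to 23, 40 mm high, plunger on top.
- plunger_top (a point): Centre of the top of the plunger, a black mushroom cap 32 mm across, on a steel stem; 81.5 mm above the bench when up, at x = 62 mm, y = 0 in the feeder's frame. Press straight down.
- plunger (a joint): Plunger travel in m: 0 up, 0.024 fully down (hard stop; pressed enough beyond 0.022). Spring return; about 3.5 N to start, 7.5 to 10 N to reach the stop when pressed slowly.
- bobbin_1: Lowest bobbin of braid in the magazine, the one dispensed: flanged spool, 34 mm diameter, 11 mm high, about 30 g. Origin: centre of its underside; z up. A full press drives it out flat onto the bench, its centre then at about x = -62, y = 0 mm of the feeder; when the plunger comes up the pusher goes back in and the stack drops one place.
- bobbin_2: Bobbin second from the bottom in the magazine, same shape, must stay in it. Origin: centre of its underside.
- bobbin_3: Bobbin third from the bottom in the magazine, same shape, must stay in it. Origin: centre of its underside.
- holder: H-shaped aluminium holder, no floor, fixed, left or right of the feeder. Origin: on the bench at its centre; x across the rails, y along them. Rails at x = +-37 mm (4 mm thick, 14 mm high, y -52 to 52 mm); a web 4 mm thick and as high joins them at y = 0. So two bays, 70 mm wide, 50 mm deep, open at y = -52 and y = 52 mm; use the one with its mouth towards the feeder.
- speaker_spare: Bystander, loose: spare loudspeaker, round, 66 mm across, 26 mm high, dark cone. Origin: centre of its underside.
- capacitor_big: Bystander, loose: upright can capacitor, 30 mm diameter, 46 mm high. Origin: centre of its underside.
- heat_sink: Bystander, loose: finned aluminium heat sink, 36x50x24 mm. Origin: centre of its underside.
- battery_9v: Bystander, loose: small block battery, 49x18x26 mm. Origin: centre of its underside.
- pot_knob: Bystander, loose: round black knob, 22 mm diameter, 14 mm high. Origin: centre of its underside.
- relay_block: Bystander, loose: relay, 12x29x18 mm. Origin: centre of its underside.
There are look-alikes about, which are no part of the job. Of the things like the feeder, leave any that is red; of the rest the larger one is meant.

How it is judged:
On the way, in this order (a step that is already met when the one before it is completed fails the run):
1. the plunger is pressed all the way down (value of joint plunger above 0.022 m), for 0.05 s.
2. the plunger is up again, one bobbin lies outside the magazine (value of joint plunger below 0.003 m and x of bobbin_1 in the frame of feeder below -0.05 m), for 0.1 s.
At the end, for the whole second after the job is handed in: The dispensed bobbin rests flat on the bench in the holder bay facing the feeder (centre 15 to 36 mm from the web's middle, within 22 mm of the bay's middle line); the plunger is up (within 3 mm); the other two bobbins sit in the magazine, one place lower (value of joint plunger below 0.003 m and x of bobbin_1 in the frame of holder between -0.022 and 0.022 m and ((y of bobbin_1 in the frame of holder between 0.015 and 0.036 m and y of feeder in the frame of holder above 0 m) or (y of bobbin_1 in the frame of holder between -0.036 and -0.015 m and y of feeder in the frame of holder below 0 m)) and height (world z) of bobbin_1 below 0.002 m and angle between bobbin_1's own z axis and vertical below 0.08 rad and linear speed of bobbin_1 below 0.01 m/s and x of bobbin_2 in the frame of feeder between -0.008 and 0.008 m and y of bobbin_2 in the frame of feeder between -0.008 and 0.008 m and x of bobbin_3 in the frame of feeder between -0.008 and 0.008 m and y of bobbin_3 in the frame of feeder between -0.008 and 0.008 m and height (world z) of bobbin_2 below 0.004 m and height (world z) of bobbin_3 below 0.0148 m); the robot touches nothing.
It fails at once if a second bobbin is driven out of the magazine (x of any of bobbin_2, bobbin_3 in the frame of feeder below -0.02 m).
It fails at once if the plunger is pressed again after the bobbin has been pushed away (value of joint plunger above 0.008 m and horizontal distance between bobbin_1 and feeder above 0.095 m).
It fails at once if the dispensed bobbin is lifted off the surface or tipped over (height (world z) of bobbin_1 above 0.008 m or angle between bobbin_1's own z axis and vertical above 0.5 rad).
It fails at once if a bobbin is lifted in the magazine (height (world z) of bobbin_2 above 0.0188 m or height (world z) of bobbin_3 above 0.0296 m).
It fails at once if a bystander is moved by more than 20 mm (distance of any of speaker_spare, capacitor_big, heat_sink, battery_9v, pot_knob, relay_block from where it was at the start of the episode above 0.02 m).
It also fails if it takes over 54 s, if anything falls off the work surface, if the arm or the gripper's body presses on something with over 40 N, if the wrist force passes 120 N, or if a joint passes its speed limit or range.

## Working session

There is one attempt and no reset: what is moved stays moved. The work goes in short steps, Python scripts to look and compute and a tool call to move; the robot and the scene stay as the last step left them, time stands still between calls to the robot, and variables do not carry over. Pictures are saved under pics/ and viewed, and the job is handed in when it is done.

Besides the shell and the picture viewer there is one more tool, called after ">>>" by a JSON object that holds its "fn" and its "kwargs", one argument or row to a line. move_arm: Moves the arm, as the interface text tells. Its arguments: {"type":"object","properties":{"commands":{"type":"array","items":{"type":"array","items":{"type":"array","items":{"type":"number"}}}},"squeeze":{"type":"number"}},"required":["commands"]}

```bash
ls; mkdir -p pics
python3 - <<'E'
from plant import r, imaging
import cv2,numpy as np
s=r.observe();print(s)
for n in("scene","top"):
    d=imaging.snapshot(n);cv2.imwrite(f"pics/{n}0.png",d["color"][:,:,::-1]);np.savez(f"{n}0.npz",**d)
    print(n,d["K"],d["position"],d["rotation"],[k for k in d])
E
```

```text
pics
{'time_s': 0.0, 'joints': array([-1.27116163,  0.68996259, -0.19451287,  1.56639064,  0.15730227,
        0.90248175, -0.21512313]), 'qd': array([-5.71595377e-04,  1.05911616e-05, -1.28677780e-03, -2.12439399e-04,
        1.06680702e-03, -1.48058275e-04,  9.61943601e-04]), 'joint_torque': array([ 4.79900082e-04, -5.39606988e+01, -1.26619153e+00, -1.58549005e+01,
        9.22209118e-03,  9.23475745e-03,  3.55428945e-06]), 'tool_pos': array([0.16407252, 0.60238991, 0.23048494]), 'ee_rot': array([ 1.32492782e-01,  9.91183538e-01, -9.23604939e-04, -5.34114640e-05]), 'wrist_force': array([-0.07546833, -0.18459396, -0.90744383]), 'ft_torque': array([ 0.04391225, -0.07565303, -0.04878595]), 'opening': 0.08536221180998525}
scene [[473.76531718   0.         309.53881698]
 [  0.         473.76531718 195.19685376]
 [  0.           0.           1.        ]] [ 0.06389263 -0.47634269  0.95929773] [ 0.30400157 -0.13924039 -0.38323485  0.86100303] ['color', 'z_map', 'K', 'position', 'rotation']
top [[472.79988588   0.         325.01464779]
 [  0.         472.79988588 199.17039915]
 [  0.           0.           1.        ]] [ 0.26990892 -0.02251563  1.48430542] [ 0.07645589 -0.07235607 -0.67092544  0.73401508] ['color', 'z_map', 'K', 'position', 'rotation']
```

View pics/scene0.png

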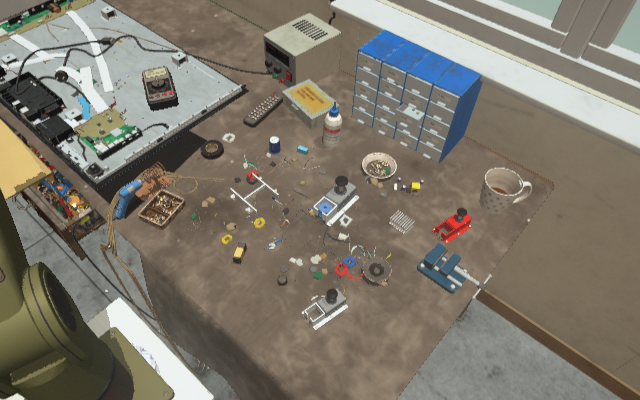

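View pics/top0.png

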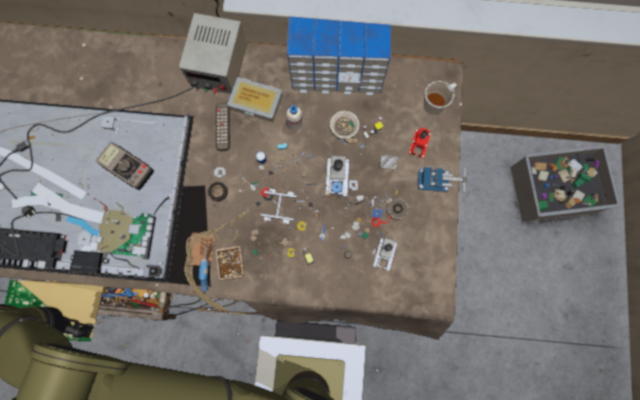

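The feeder (top image about (337,175), blue bobbins) and the H holder (about (278,205)) are visible. The red and the smaller grey feeders are decoys. I'll zoom in.

Run:
```python
import cv2,numpy as np
a=cv2.imread("pics/top0.png")[140:270,230:420];cv2.imwrite("pics/top0z.png",cv2.resize(a,None,fx=4.2,fy=4.2,interpolation=cv2.INTER_CUBIC))
a=cv2.imread("pics/scene0.png")[150:300,210:410];cv2.imwrite("pics/scene0z.png",cv2.resize(a,None,fx=4,fy=4,interpolation=cv2.INTER_CUBIC))
```

```text
(no output)
```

View pics/top0z.png

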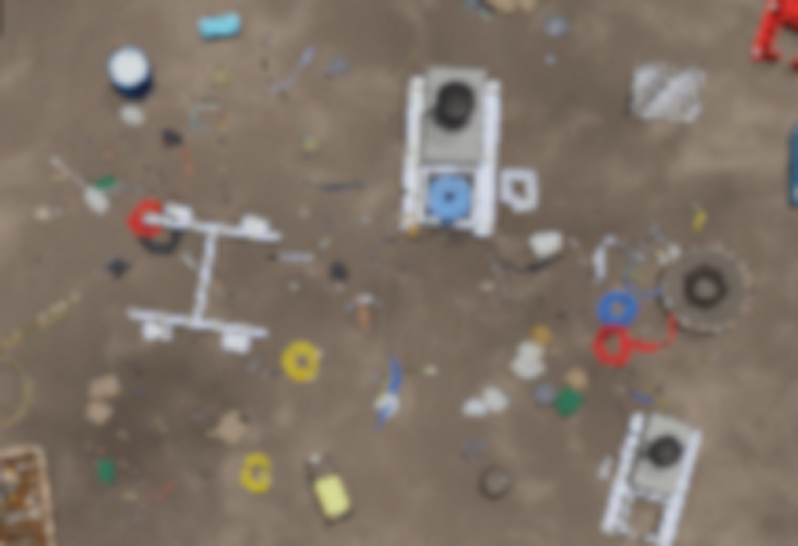

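View pics/scene0z.png

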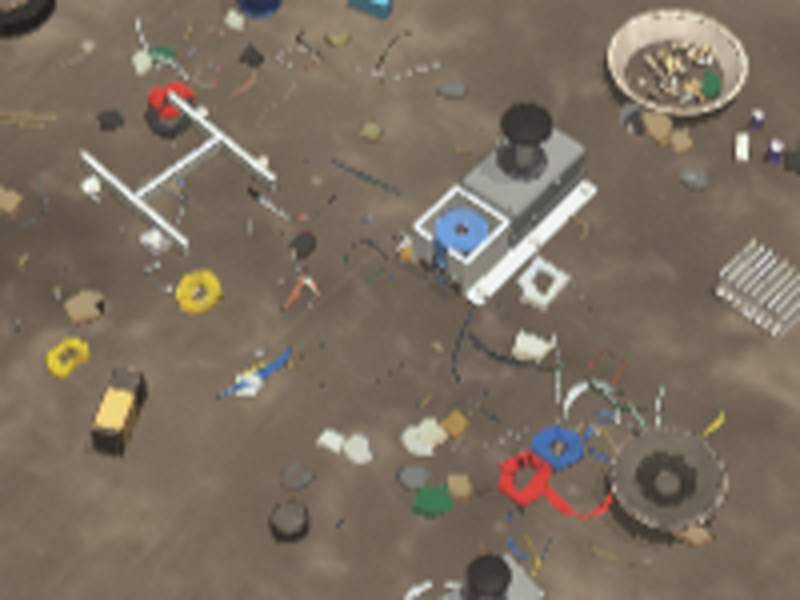

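```bash
cat > h.py <<'E'
import numpy as np,cv2
from scipy.spatial.transform import Rotation as R
def load(n):
    z=np.load(n);return {k:z[k] for k in z}
def cast(d,uv,h):
    uv=np.atleast_2d(np.array(uv,float));K=d["K"]
    c=np.c_[(uv[:,0]-K[0,2])/K[0,0],-(uv[:,1]-K[1,2])/K[1,1],-np.ones(len(uv))]
    if "Rm" in d: Rm,p=d["Rm"],d["p"]
    else: Rm,p=R.from_quat(d["rotation"]).as_matrix(),d["position"]
    w=c@Rm.T; return p+w*((h-p[2])/w[:,2])[:,None]
def cloud(d):
    z=d["z_map"];v,u=np.mgrid[:z.shape[0],:z.shape[1]];K=d["K"]
    c=np.stack([(u-K[0,2])/K[0,0]*z,-(v-K[1,2])/K[1,1]*z,-z],-1)
    if "Rm" in d: Rm,p=d["Rm"],d["p"]
    else: Rm,p=R.from_quat(d["rotation"]).as_matrix(),d["position"]
    return c@Rm.T+p
E
python3 - <<'E'
from h import *
d=load("top0.npz")
s=4.2
def P(x,y,h,n): print(n,cast(d,[230+x/s-.5,140+y/s-.5],h)[0].round(4))
P(452,103,.0815,"plunger top")
P(449,197,.036,"mag ctr")
P(145,218,.014,"railA L");P(281,237,.014,"railA R");P(130,314,.014,"railB L");P(266,333,.014,"railB R");P(206,276,.014,"web")
P(705,287,.026,"spk");P(495,483,.014,"knob");P(328,490,.026,"batt");P(130,70,.046,"cap");P(668,93,.024,"hs")
c=cloud(d); 
for u,v in[(337,187),(338,165),(295,200),(278,205),(300,240),(346,163)]: print(u,v,c[v,u].round(3))
d2=load("scene0.npz")
def P(x,y,h,n): print(n,cast(d2,[210+x/4-.5,150+y/4-.5],h)[0].round(4))
P(526,120,.0815,"plunger top")
P(462,228,.038,"mag")
P(170,95,.014,"AL");P(273,180,.014,"AR");P(84,154,.014,"BL");P(186,246,.014,"BR");P(300,240,.0,"dark")
P(165,105,.01,"redthing")
E
```

```text
plunger top [ 0.6832 -0.0281  0.0815]
mag ctr [ 0.6234 -0.0322  0.036 ]
railA L [0.5916 0.1963 0.014 ]
railA R [0.5862 0.0919 0.014 ]
railB L [0.517  0.1989 0.014 ]
railB R [0.5118 0.0956 0.014 ]
web [0.5511 0.1452 0.014 ]
spk [ 0.5741 -0.2289  0.026 ]
knob [ 0.4152 -0.0845  0.014 ]
batt [0.398  0.0374 0.026 ]
cap [0.6975 0.2161 0.046 ]
hs [ 0.723  -0.1923  0.024 ]
337 187 [ 0.629 -0.034  0.005]
338 165 [ 0.681 -0.031  0.079]
295 200 [0.575 0.096 0.005]
278 205 [0.551 0.147 0.015]
300 240 [0.448 0.067 0.003]
346 163 [ 0.711 -0.057  0.009]
plunger top [ 0.6872 -0.0292  0.0815]
mag [ 0.6238 -0.0338  0.038 ]
AL [0.5926 0.1951 0.014 ]
AR [0.5863 0.0932 0.014 ]
BL [0.5195 0.1993 0.014 ]
BR [0.5118 0.0963 0.014 ]
dark [0.5704 0.0545 0.    ]
redthing [0.5864 0.194  0.01  ]
```

>>> {"fn": "move_arm", "kwargs": {
  "commands": [
    [[0, -0.032, -0.0225, 0, 0, 0, 0], [0, -0.032, -0.0225, 0, 0, 0, 0], [0, -0.032, -0.0225, 0, 0, 0, 0], [0, -0.032, -0.0225, 0, 0, 0, 0], [0, -0.032, -0.0225, 0, 0, 0, 0]]
  ]
}}

```text
time_s: 0.52
tool_pos: [0.2897, 0.4507, 0.231]
ee_rot: [0.132, 0.991, -0.0, -0.0]
wrist_force: [0.6, 1.1, -1.0]
opening: 0.0258
```

>>> {"fn": "move_arm", "kwargs": {
  "commands": [
    [[0, -0.032, -0.0225, 0, 0, 0, 0], [0, -0.032, -0.0225, 0, 0, 0, 0], [0, -0.032, -0.0225, 0, 0, 0, 0], [0, -0.032, -0.0225, 0, 0, 0, 0], [0, -0.032, -0.0225, 0, 0, 0, 0]]
  ]
}}

```text
time_s: 0.93
tool_pos: [0.4146, 0.3001, 0.2311]
ee_rot: [0.132, 0.991, -0.0, -0.0]
wrist_force: [0.1, 0.8, -0.4]
opening: -0.0001
```

>>> {"fn": "move_arm", "kwargs": {
  "commands": [
    [[0, -0.032, -0.0225, 0, 0, 0, 0], [0, -0.032, -0.0225, 0, 0, 0, 0], [0, -0.032, -0.0225, 0, 0, 0, 0], [0, -0.032, -0.0225, 0, 0, 0, 0], [0, 0, 0, 0, 0, 0, 0]]
  ]
}}

```text
time_s: 1.35
tool_pos: [0.5193, 0.1715, 0.2307]
ee_rot: [0.139, 0.99, -0.003, 0.002]
wrist_force: [-0.1, -0.1, -0.6]
opening: 0.0
```

Over the holder now; I'll turn by 71° about the tool's z, then look with the wrist camera.

>>> {"fn": "move_arm", "kwargs": {
  "commands": [
    [[0, 0, 0, 0, 0, 0, 7.1], [0, 0, 0, 0, 0, 0, 7.1], [0, 0, 0, 0, 0, 0, 7.1], [0, 0, 0, 0, 0, 0, 7.1], [0, 0, 0, 0, 0, 0, 7.1]]
  ]
}}

```text
time_s: 1.77
tool_pos: [0.5133, 0.1815, 0.231]
ee_rot: [0.431, 0.902, -0.0, -0.0]
wrist_force: [0.5, -0.4, -0.3]
opening: 0.0001
```

>>> {"fn": "move_arm", "kwargs": {
  "commands": [
    [[0, 0, 0, 0, 0, 0, 7.1], [0, 0, 0, 0, 0, 0, 7.1], [0, 0, 0, 0, 0, 0, 7.1], [0, 0, 0, 0, 0, 0, 7.1], [0, 0, 0, 0, 0, 0, 7.1]]
  ]
}}

```text
time_s: 2.18
tool_pos: [0.5132, 0.1816, 0.231]
ee_rot: [0.686, 0.728, -0.0, -0.0]
wrist_force: [0.6, -0.1, 0.3]
opening: -0.0003
```

```bash
cat >> h.py <<'E'
def wrist(name):
    from plant import r, imaging
    s=r.observe();d=imaging.snapshot("wrist")
    T=d["T_tool_cam"];Rt=R.from_quat(s["ee_rot"]).as_matrix()
    d["Rm"]=Rt@T[:3,:3];d["p"]=s["tool_pos"]+Rt@T[:3,3]
    cv2.imwrite(f"pics/{name}.png",d["color"][:,:,::-1]);np.savez(name+".npz",**d)
    print("tcp",s["tool_pos"].round(4),"Rt",Rt.round(3).tolist(),"cam",d["p"].round(3),"view",-d["Rm"][:,2].round(3),"t",s["time_s"]);return d
E
python3 -c "
from h import *
wrist('w1')"
```

```text
tcp [0.5132 0.1816 0.231 ] Rt [[-0.06, 0.998, -0.001], [0.998, 0.06, -0.0], [-0.0, -0.001, -1.0]] cam [0.509 0.246 0.374] view [ 0.015 -0.259 -0.966] t 2.1833
```

View pics/w1.png

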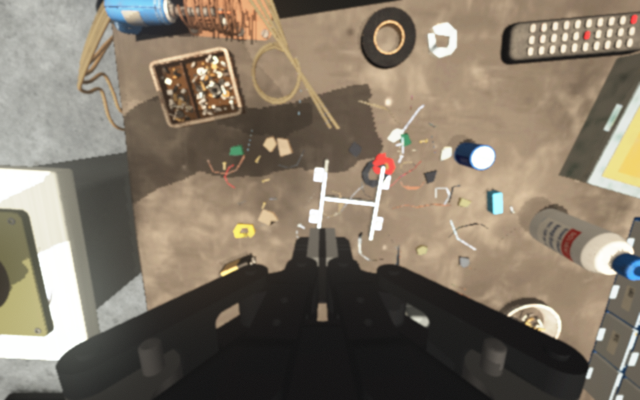

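>>> {"fn": "move_arm", "kwargs": {
  "commands": [
    [[0, -0.0315, 0.0227, 0, 0, 0, 0], [0, -0.0315, 0.0227, 0, 0, 0, 0], [0, -0.0315, 0.0227, 0, 0, 0, 0], [0, -0.0315, 0.0227, 0, 0, 0, 0], [0, -0.0315, 0.0227, 0, 0, 0, 0]]
  ]
}}

```text
time_s: 2.65
tool_pos: [0.6379, 0.0304, 0.231]
ee_rot: [0.682, 0.731, -0.0, -0.0]
wrist_force: [0.2, 0.8, -0.6]
opening: -0.0001
```

>>> {"fn": "move_arm", "kwargs": {
  "commands": [
    [[0, -0.0315, 0.0227, 0, 0, 0, 0], [0, -0.0315, 0.0227, 0, 0, 0, 0], [0, 0, 0, 0.035, 0, 0, 0], [0, 0, 0, 0.035, 0, 0, 0], [0, 0, 0, 0.035, 0, 0, 0]]
  ]
}}

```text
time_s: 3.07
tool_pos: [0.6872, -0.0289, 0.125]
ee_rot: [0.683, 0.73, 0.001, 0.0]
wrist_force: [-0.1, 1.8, -0.3]
opening: 0.0
```

Run:
```python
from h import *
from plant import imaging
wrist('w2')
d=imaging.snapshot("scene");cv2.imwrite("pics/s2.png",cv2.resize(d["color"][140:270,260:430,::-1],None,fx=4.5,fy=4.5,interpolation=cv2.INTER_CUBIC))
```

```text
tcp [ 0.6872 -0.0289  0.125 ] Rt [[-0.067, 0.998, 0.001], [0.998, 0.067, 0.0], [0.0, 0.001, -1.0]] cam [0.683 0.036 0.268] view [ 0.019 -0.258 -0.966] t 3.0667
```

View pics/w2.png

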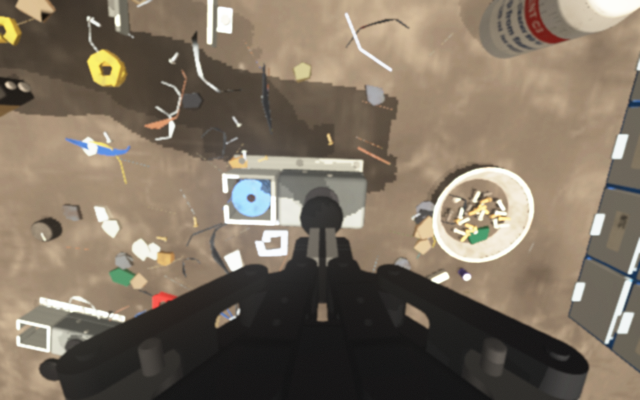

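View pics/s2.png

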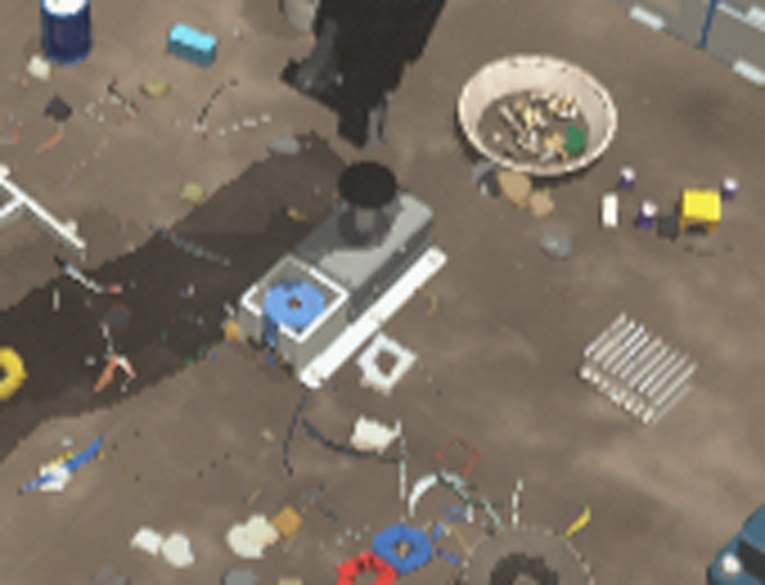

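The fingertips are right over the black cap (wrist (321,215)), with the magazine at (250,198). I'll measure the feeder from this view.

Run:
```python
from h import *
d=load("w2.npz");print(d["K"])
print("cap",cast(d,[321,213],.0815)[0].round(4))
for n,p,h in[("mag corners",[(223,176),(277,176),(277,225),(224,223)],.038),]:
    q=cast(d,p,h);print(n,q.round(4).tolist(),q.mean(0).round(4))
print("bob",cast(d,[251,199],.034)[0].round(4))
print("flange",cast(d,[(245,159),(362,165)],.006).round(4))
```

```text
[[278.49647938   0.         321.93961466]
 [  0.         278.49647938 196.26766449]
 [  0.           0.           1.        ]]
cap [ 0.6863 -0.0263  0.0815]
mag corners [[0.6033, -0.0135, 0.038], [0.6484, -0.0106, 0.038], [0.6494, -0.0543, 0.038], [0.603, -0.0554, 0.038]] [ 0.626  -0.0335  0.038 ]
bob [ 0.6257 -0.0332  0.034 ]
flange [[ 0.6132 -0.0028  0.006 ]
 [ 0.7234 -0.0013  0.006 ]]
```

>>> {"fn": "move_arm", "kwargs": {
  "commands": [
    [[0, 0, -0.002, 0.02, 0, 0, 0], [0, 0, 0, 0.016, 0, 0, 0], [0, 0, 0, 0, 0, 0, 0]]
  ]
}}

```text
time_s: 3.42
tool_pos: [0.6833, -0.0277, 0.0891]
ee_rot: [0.683, 0.731, -0.001, -0.002]
wrist_force: [-1.5, -0.3, -0.4]
opening: -0.0002
```

>>> {"fn": "move_arm", "kwargs": {
  "commands": [
    [[0, 0, 0, 0.005, 0, 0, 0], [0, 0, 0, 0.005, 0, 0, 0], [0, 0, 0, 0.004, 0, 0, 0], [0, 0, 0, 0.004, 0, 0, 0], [0, 0, 0, 0, 0, 0, 0]]
  ]
}}

```text
time_s: 3.83
tool_pos: [0.6864, -0.0282, 0.0739]
ee_rot: [0.683, 0.73, 0.001, 0.001]
wrist_force: [-0.3, 0.2, 4.2]
opening: 0.0002
```

>>> {"fn": "move_arm", "kwargs": {
  "commands": [
    [[0, 0, 0, 0.003, 0, 0, 0], [0, 0, 0, 0.003, 0, 0, 0], [0, 0, 0, 0.003, 0, 0, 0], [0, 0, 0, 0.002, 0, 0, 0], [0, 0, 0, 0, 0, 0, 0]]
  ]
}}

```text
time_s: 4.25
tool_pos: [0.6864, -0.0281, 0.0631]
ee_rot: [0.683, 0.73, 0.001, 0.001]
wrist_force: [-0.6, 0.2, 5.8]
opening: 0.0
```

>>> {"fn": "move_arm", "kwargs": {
  "commands": [
    [[0, 0, 0, 0.002, 0, 0, 0], [0, 0, 0, 0.002, 0, 0, 0], [0, 0, 0, 0.002, 0, 0, 0], [0, 0, 0, 0.001, 0, 0, 0], [0, 0, 0, 0, 0, 0, 0]]
  ]
}}

```text
time_s: 4.67
tool_pos: [0.6865, -0.0282, 0.0574]
ee_rot: [0.683, 0.73, 0.001, 0.001]
wrist_force: [-2.6, -0.1, 11.8]
opening: -0.0004
```

>>> {"fn": "move_arm", "kwargs": {
  "commands": [
    [[0, 0, 0, 0.001, 0, 0, 0], [0, 0, 0, 0, 0, 0, 0], [0, 0, 0, 0, 0, 0, 0]]
  ]
}}

```text
time_s: 4.92
tool_pos: [0.6865, -0.0282, 0.0574]
ee_rot: [0.683, 0.73, 0.001, 0.001]
wrist_force: [-4.5, 1.2, 18.4]
opening: 0.0
```

Run:
```python
from h import *
wrist('w3')
```

```text
tcp [ 0.6865 -0.0282  0.0574] Rt [[-0.066, 0.998, 0.004], [0.998, 0.066, 0.0], [-0.0, 0.004, -1.0]] cam [0.682 0.037 0.2  ] view [ 0.021 -0.259 -0.966] t 4.9167
```

View pics/w3.png

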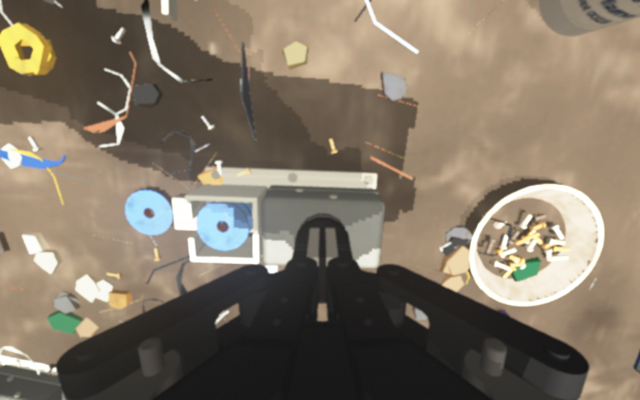

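The plunger is at its stop. The bobbin is out at wrist (149,213), with the pusher behind it at (182,213). I'll release smoothly straight up.

>>> {"fn": "move_arm", "kwargs": {
  "commands": [
    [[0, 0, 0, -0.004, 0, 0, 0], [0, 0, 0, -0.005, 0, 0, 0], [0, 0, 0, -0.005, 0, 0, 0], [0, 0, 0, -0.006, 0, 0, 0], [0, 0, 0, -0.006, 0, 0, 0]]
  ]
}}

```text
time_s: 5.38
tool_pos: [0.6851, -0.0282, 0.08]
ee_rot: [0.683, 0.73, 0.0, 0.0]
wrist_force: [1.1, 1.0, 1.3]
opening: -0.0002
```

>>> {"fn": "move_arm", "kwargs": {
  "commands": [
    [[0, 0, 0, -0.01, 0, 0, 0], [0, 0, 0, -0.02, 0, 0, 0], [0, 0, 0, -0.03, 0, 0, 0], [0.018, 0, 0, -0.03, 0, 0, 0], [0.018, 0, 0, 0, 0, 0, 0]]
  ]
}}

```text
time_s: 5.8
tool_pos: [0.6881, -0.0288, 0.1758]
ee_rot: [0.684, 0.73, 0.003, 0.004]
wrist_force: [1.8, -0.1, 0.2]
opening: 0.0183
```

Run:
```python
from h import *
from plant import imaging
wrist('w4')
d=imaging.snapshot("scene");np.savez("s4.npz",**d);cv2.imwrite("pics/s4.png",cv2.resize(d["color"][150:280,220:400,::-1],None,fx=4.4,fy=4.4,interpolation=cv2.INTER_CUBIC))
```

```text
tcp [ 0.6881 -0.0288  0.1758] Rt [[-0.065, 0.998, 0.01], [0.998, 0.065, -0.0], [-0.001, 0.01, -1.0]] cam [0.682 0.036 0.318] view [ 0.027 -0.259 -0.965] t 5.8
```

View pics/w4.png

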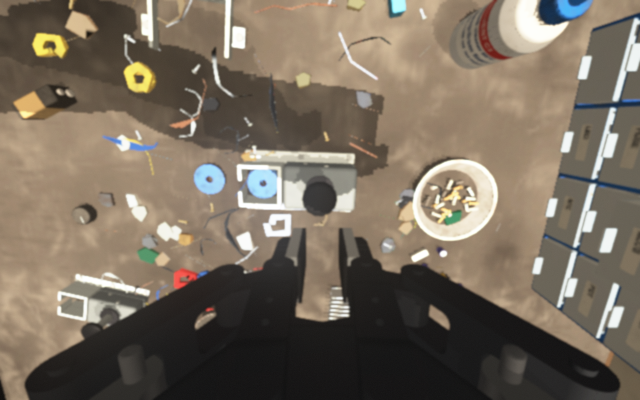

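View pics/s4.png

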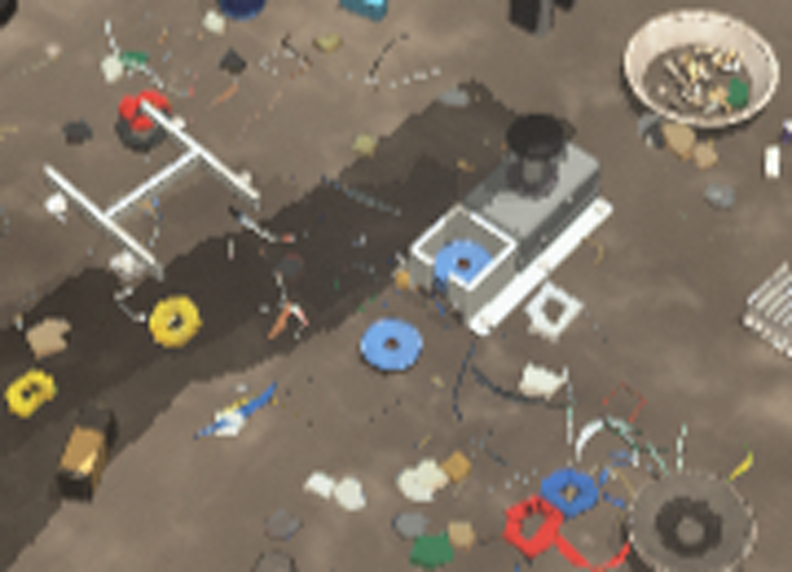

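Plunger up, one bobbin on the bench (wrist (209,179), scene crop (391,346)), stack dropped. I'll measure it and the clutter along the path.

Run:
```python
from h import *
w=load("w4.npz");s=load("s4.npz")
for n,d,roi in(("w",w,(180,155,240,205)),("s",s,(298,218,320,240))):
    hsv=cv2.cvtColor(d["color"],cv2.COLOR_RGB2HSV);x0,y0,x1,y1=roi
    m=cv2.inRange(hsv,(95,80,80),(125,255,255));k=np.zeros_like(m);k[y0:y1,x0:x1]=m[y0:y1,x0:x1]
    c=max(cv2.findContours(k,cv2.RETR_EXTERNAL,cv2.CHAIN_APPROX_NONE)[0],key=cv2.contourArea)
    e,rad=cv2.minEnclosingCircle(c);print(n,e,rad,"bob",cast(d,e,.009)[0].round(4),k.sum()//255)
f=4.4
def P(x,y,h,n): print(n,cast(s,[220+x/f-.5,150+y/f-.5],h)[0].round(4))
P(175,320,.003,"yellow");P(290,318,0,"orange/white");P(235,410,0,"blue");P(257,196,.014,"AR");P(157,270,.014,"BR");P(128,262,0,"white by B");P(265,228,0,"wire");P(288,262,0,"dark");P(403,275,0,"tan");P(555,305,0,"ring")
c=cloud(s)
for n,(x,y) in dict(yel=(165,318),tan=(403,278),dark=(288,262),or_=(290,318),wire=(250,222),white=(128,262),bench=(330,380)).items(): print(n,c[int(150+y/f),int(220+x/f)].round(4))
```

```text
w (208.0, 178.5) 15.041708946228027 bob [ 0.5615 -0.0342  0.009 ] 525
s (308.5, 228.0) 6.576573371887207 bob [ 0.5639 -0.0333  0.009 ] 113
yellow [0.4981 0.0718 0.003 ]
orange/white [0.5441 0.0262 0.    ]
blue [0.479  0.0056 0.    ]
AR [0.5877 0.094  0.014 ]
BR [0.5107 0.0981 0.014 ]
white by B [0.5101 0.1232 0.    ]
wire [0.5813 0.082  0.    ]
dark [ 0.5722  0.0547 -0.    ]
tan [ 0.6098 -0.0009  0.    ]
ring [ 0.652  -0.0794  0.    ]
yel [0.4926 0.0737 0.0078]
tan [ 0.6033 -0.0063  0.007 ]
dark [0.5685 0.0506 0.0074]
or_ [0.5419 0.0254 0.002 ]
wire [0.5748 0.0887 0.0059]
white [0.5094 0.1205 0.0033]
bench [ 0.5256 -0.0238  0.0068]
```

>>> {"fn": "move_arm", "kwargs": {
  "commands": [
    [[0.018, -0.0105, -0.0315, 0, 0, 0, 0], [0.018, -0.0105, -0.0315, 0, 0, 0, 0], [0.018, -0.0105, -0.0315, 0, 0, 0, 0], [0.018, -0.0105, -0.0315, 0, 0, 0, 0], [0.018, 0, 0, 0.04, 0, 0, 0]]
  ]
}}

```text
time_s: 6.32
tool_pos: [0.5579, -0.0834, 0.1337]
ee_rot: [0.686, 0.728, -0.001, 0.002]
wrist_force: [0.2, -0.3, 0.0]
opening: 0.0181
```

>>> {"fn": "move_arm", "kwargs": {
  "commands": [
    [[0.018, 0, 0, 0.035, 0, 0, 0], [0.018, 0, 0, 0.035, 0, 0, 0], [0.018, 0, 0, 0.025, 0, 0, 0], [0.018, 0, 0, 0.01, 0, 0, 0], [0.018, 0, 0, 0, 0, 0, 0]]
  ]
}}

```text
time_s: 6.73
tool_pos: [0.5588, -0.078, 0.0213]
ee_rot: [0.683, 0.73, -0.002, -0.003]
wrist_force: [0.5, -0.9, -0.2]
opening: 0.0183
```

Run:
```python
from h import *
wrist('w5')
```

```text
tcp [ 0.5588 -0.078   0.0213] Rt [[-0.066, 0.998, -0.007], [0.998, 0.066, 0.001], [0.001, -0.007, -1.0]] cam [ 0.555 -0.013  0.164] view [ 0.01  -0.258 -0.966] t 6.7333
```

View pics/w5.png

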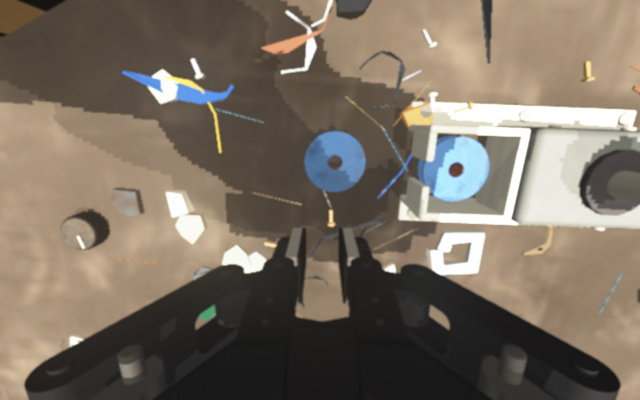

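Run:
```python
from h import *
d=load("w5.npz");print(cast(d,[335,161],.011).round(4),cast(d,[(331,217)],0).round(4))
c=cloud(d)
for u,v in[(335,140),(331,217),(180,200),(190,231),(417,115),(78,231),(300,45),(280,140),(200,95)]:print(u,v,c[v,u].round(4))
```

```text
[[ 0.563  -0.0338  0.011 ]] [[ 0.5637 -0.0701  0.    ]]
335 140 [ 0.5621 -0.0225  0.0107]
331 217 [ 0.5633 -0.0677  0.007 ]
180 200 [ 0.4742 -0.063   0.0073]
190 231 [ 0.4788 -0.0824  0.0069]
417 115 [ 0.6055 -0.0066  0.0066]
78 231 [ 0.4175 -0.0835  0.0143]
300 45 [0.5405 0.0245 0.003 ]
280 140 [ 0.5315 -0.0249  0.0044]
200 95 [ 0.4878 -0.0037  0.0048]
```

>>> {"fn": "move_arm", "kwargs": {
  "commands": [
    [[0.018, 0, 0.006, 0.008, 0, 0, 0], [0.018, 0, 0, 0.007, 0, 0, 0], [0.018, 0, 0, 0, 0, 0, 0], [0.018, 0, 0, 0, 0, 0, 0]]
  ]
}}

```text
time_s: 7.12
tool_pos: [0.5681, -0.0779, 0.0096]
ee_rot: [0.683, 0.73, 0.0, 0.0]
wrist_force: [0.0, -0.6, 0.2]
opening: 0.0177
```

>>> {"fn": "move_arm", "kwargs": {
  "commands": [
    [[0.018, 0, -0.002, 0.0025, 0, 0, 0], [0.018, 0, 0, 0.0025, 0, 0, 0], [0.018, 0, 0, 0, 0, 0, 0]]
  ]
}}

```text
time_s: 7.37
tool_pos: [0.5653, -0.0781, 0.0041]
ee_rot: [0.683, 0.73, -0.0, -0.0]
wrist_force: [0.0, -0.0, -0.7]
opening: 0.0179
```

>>> {"fn": "move_arm", "kwargs": {
  "commands": [
    [[0.018, 0.008, 0, 0, 0, 0, 0], [0.018, 0.006, 0, 0, 0, 0, 0], [0.018, 0.006, 0, 0, 0, 0, 0], [0.018, 0.006, 0, 0, 0, 0, 0], [0.018, 0.006, 0, 0, 0, 0, 0]]
  ]
}}

```text
time_s: 7.78
tool_pos: [0.5637, -0.0451, 0.0043]
ee_rot: [0.683, 0.73, 0.0, -0.0]
wrist_force: [0.5, -0.3, 0.4]
opening: 0.0179
```

>>> {"fn": "move_arm", "kwargs": {
  "commands": [
    [[0.018, 0.007, 0, 0, 0, 0, 0], [0.018, 0.007, 0, 0, 0, 0, 0], [0.018, 0.007, 0, 0, 0, 0, 0], [0.018, 0.007, 0, 0, 0, 0, 0], [0.018, 0.007, 0, 0, 0, 0, 0]]
  ]
}}

```text
time_s: 8.2
tool_pos: [0.5613, -0.0105, 0.0043]
ee_rot: [0.683, 0.73, 0.0, -0.0]
wrist_force: [0.1, 0.6, 0.8]
opening: 0.0179
```

>>> {"fn": "move_arm", "kwargs": {
  "commands": [
    [[0.018, 0.007, 0, 0, 0, 0, 0], [0.018, 0.006, 0, 0, 0, 0, 0], [0.018, 0.004, 0, 0, 0, 0, 0], [0.018, 0.003, 0, 0, 0, 0, 0], [0.018, 0, 0, 0, 0, 0, 0]]
  ]
}}

```text
time_s: 8.62
tool_pos: [0.56, 0.0096, 0.0043]
ee_rot: [0.683, 0.73, 0.0, -0.0]
wrist_force: [0.0, 0.6, 0.1]
opening: 0.0178
```

Run:
```python
from h import *
wrist('w6')
```

```text
tcp [0.56   0.0096 0.0043] Rt [[-0.067, 0.998, -0.0], [0.998, 0.067, 0.001], [0.001, 0.0, -1.0]] cam [0.556 0.074 0.147] view [ 0.017 -0.258 -0.966] t 8.6167
```

View pics/w6.png

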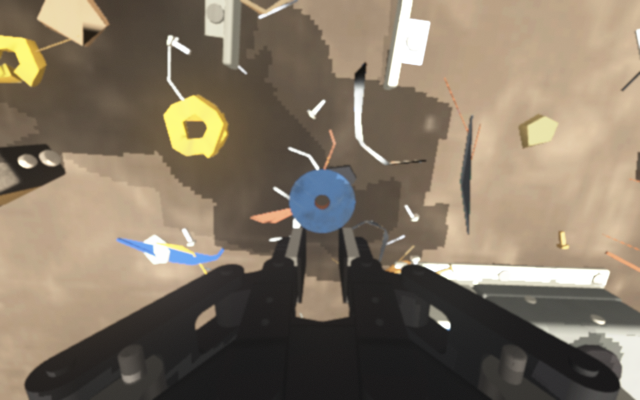

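The bobbin sits cradled at (322,202); the rail ends are at about (232,65) and (393,87).

Run:
```python
from h import *
d=load("w6.npz");print("bob",cast(d,[322.5,201],.011).round(4))
cv2.imwrite("pics/w6z.png",cv2.resize(d["color"][0:110,190:450,::-1],None,fx=3,fy=3,interpolation=cv2.INTER_CUBIC))
```

```text
bob [[0.5586 0.0354 0.011 ]]
```

View pics/w6z.png

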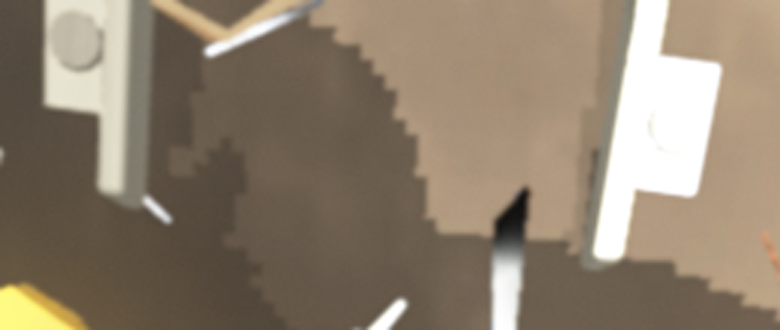

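Run:
```python
from h import *
d=load("w6.npz");q=cast(d,[(227.7,62.3),(392,85.5)],.014);print(q.round(4),q.mean(0).round(4))
v=q[1]-q[0];a=np.array([-v[1],v[0]])/np.hypot(v[0],v[1]);print(np.hypot(*v[:2]),"axis",a.round(4),"goal",(q.mean(0)[:2]+a*.026).round(4),"web",(q.mean(0)[:2]+a*.052).round(4))
```

```text
[[0.513  0.0966 0.014 ]
 [0.5859 0.0918 0.014 ]] [0.5495 0.0942 0.014 ]
0.07310611424930188 axis [0.065  0.9979] goal [0.5511 0.1201] web [0.5528 0.1461]
```

>>> {"fn": "move_arm", "kwargs": {
  "commands": [
    [[0.018, 0.007, 0, 0, 0, 0, 0], [0.018, 0.008, 0, 0, 0, 0, 0], [0.018, 0.008, 0, 0, 0, 0, 0], [0.018, 0.008, 0, 0, 0, 0, 0], [0.018, 0.008, 0, 0, 0, 0, 0]]
  ]
}}

```text
time_s: 9.08
tool_pos: [0.5574, 0.0489, 0.0043]
ee_rot: [0.683, 0.73, 0.0, -0.0]
wrist_force: [0.5, -0.8, -0.9]
opening: 0.0181
```

>>> {"fn": "move_arm", "kwargs": {
  "commands": [
    [[0.018, 0.008, 0, 0, 0, 0, 0], [0.018, 0.007, 0, 0, 0, 0, 0], [0.018, 0.006, -0.001, 0, 0, 0, 0], [0.018, 0.005, 0, 0, 0, 0, 0], [0.018, 0.005, 0, 0, 0, 0, 0]]
  ]
}}

```text
time_s: 9.5
tool_pos: [0.5543, 0.0789, 0.0043]
ee_rot: [0.683, 0.73, -0.0, -0.0]
wrist_force: [0.3, -0.3, -0.4]
opening: 0.018
```

>>> {"fn": "move_arm", "kwargs": {
  "commands": [
    [[0.018, 0.005, 0, 0, 0, 0, 0], [0.018, 0.004, 0, 0, 0, 0, 0], [0.018, 0.003, 0, 0, 0, 0, 0], [0.018, 0.002, 0, 0, 0, 0, 0], [0.018, 0, 0, 0, 0, 0, 0]]
  ]
}}

```text
time_s: 9.92
tool_pos: [0.5535, 0.0929, 0.0042]
ee_rot: [0.683, 0.73, 0.0, -0.0]
wrist_force: [0.8, 0.7, 0.5]
opening: 0.018
```

Run:
```python
from h import *
d=wrist('w7');print(cast(d,[322.5,201],.011).round(4))
```

```text
tcp [0.5535 0.0929 0.0042] Rt [[-0.066, 0.998, -0.0], [0.998, 0.066, 0.0], [0.0, -0.0, -1.0]] cam [0.549 0.158 0.147] view [ 0.017 -0.258 -0.966] t 9.9167
[[0.552  0.1188 0.011 ]]
```

View pics/w7.png

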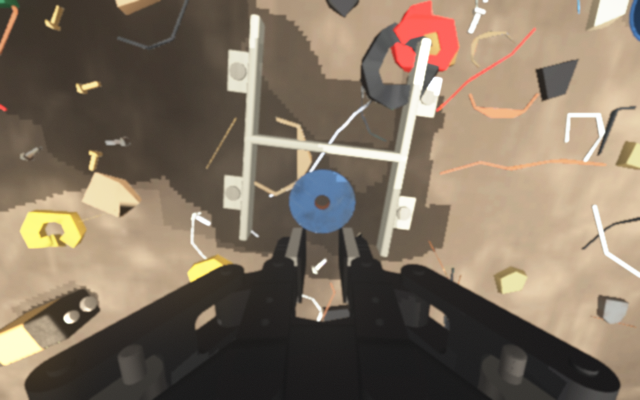

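Bobbin at (322,201), inside the bay and short of the web (about y=147). I'll back straight off, then rise.

>>> {"fn": "move_arm", "kwargs": {
  "commands": [
    [[0.018, -0.004, 0, 0, 0, 0, 0], [0.018, -0.01, 0, 0, 0, 0, 0], [0.018, -0.02, 0, 0, 0, 0, 0], [0.018, -0.01, 0, -0.02, 0, 0, 0], [0.018, 0, 0, -0.035, 0, 0, 0]]
  ]
}}

```text
time_s: 10.38
tool_pos: [0.554, 0.0426, 0.0571]
ee_rot: [0.686, 0.728, -0.004, -0.001]
wrist_force: [0.7, -0.3, 0.5]
opening: 0.0181
```

>>> {"fn": "move_arm", "kwargs": {
  "commands": [
    [[0.018, -0.01, 0, -0.035, 0, 0, 0], [0.018, -0.01, 0, -0.035, 0, 0, 0], [0.018, -0.01, 0, -0.035, 0, 0, 0], [0.018, 0, 0, -0.02, 0, 0, 0], [0.018, 0, 0, 0, 0, 0, 0]]
  ]
}}

```text
time_s: 10.8
tool_pos: [0.5613, 0.0157, 0.189]
ee_rot: [0.685, 0.729, 0.003, 0.004]
wrist_force: [0.7, 1.2, 0.9]
opening: 0.0183
```

Run:
```python
from h import *
from plant import imaging
d=wrist('w8')
s=imaging.snapshot("scene");np.savez("s8.npz",**s);cv2.imwrite("pics/s8.png",cv2.resize(s["color"][150:280,220:400,::-1],None,fx=4.4,fy=4.4,interpolation=cv2.INTER_CUBIC))
for n,d in(("w",d),("s",s)):
    hsv=cv2.cvtColor(d["color"],cv2.COLOR_RGB2HSV);m=cv2.inRange(hsv,(95,90,60),(125,255,255))
    for c in cv2.findContours(m,cv2.RETR_EXTERNAL,cv2.CHAIN_APPROX_NONE)[0]:
        if cv2.contourArea(c)>60:
            e,rad=cv2.minEnclosingCircle(c);q=cast(d,e,.011)[0]
            if abs(q[0]-.55)<.1 and abs(q[1]-.05)<.15:print(n,e,rad,q.round(4))
```

```text
tcp [0.5613 0.0157 0.189 ] Rt [[-0.062, 0.998, 0.009], [0.998, 0.062, -0.001], [-0.001, 0.009, -1.0]] cam [0.556 0.081 0.331] view [ 0.025 -0.259 -0.965] t 10.8
w (367.0, 230.0) 10.295730590820312 [ 0.6224 -0.0455  0.011 ]
w (317.0, 87.0) 15.132845878601074 [0.5516 0.1158 0.011 ]
s (324.5, 209.5) 6.041623115539551 [ 0.6321 -0.0261  0.011 ]
s (261.5, 198.0) 5.852449893951416 [0.5518 0.1178 0.011 ]
```

View pics/w8.png

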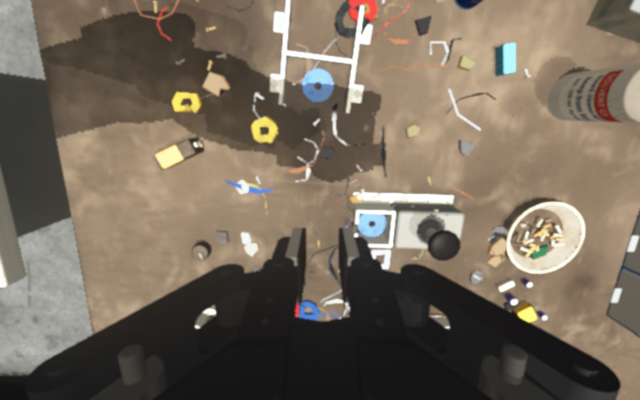

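View pics/s8.png

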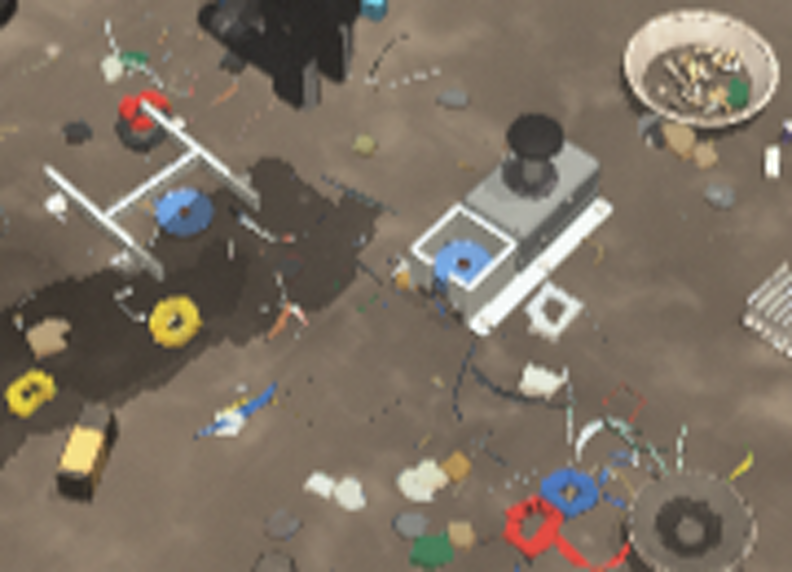

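Run:
```python
from h import *
d=load("w8.npz");cv2.imwrite("pics/w8z.png",cv2.resize(d["color"][0:125,250:400,::-1],None,fx=4.5,fy=4.5,interpolation=cv2.INTER_CUBIC))
d7=load("w7.npz")
for n,dd,w,b in(("w7",d7,[(254,140),(402,157)],(322.5,201)),("w8",d,[(287,53),(352,61)],(317.5,86))):
    q=cast(dd,w,.014);p=cast(dd,b,.011)[0];v=(q[1]-q[0])[:2];v/=np.hypot(*v);m=(p-q.mean(0))[:2]
    print(n,q.round(4),"across",(m@v).round(4),"along",(m@np.array([-v[1],v[0]])).round(4))
```

```text
w7 [[0.518  0.1472 0.014 ]
 [0.5883 0.1438 0.014 ]] across 0.0002 along -0.0268
w8 [[0.5188 0.1465 0.014 ]
 [0.5867 0.1431 0.014 ]] across 0.0007 along -0.028
```

View pics/w8z.png

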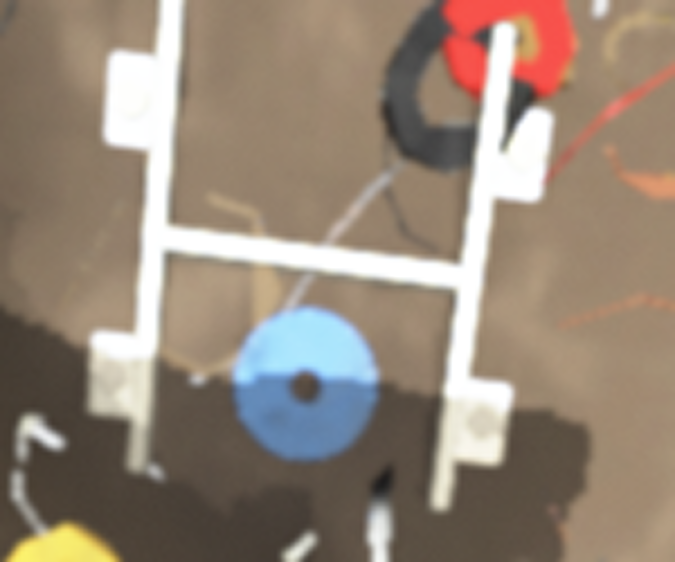

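The zoomed view shows the bobbin flat between the rails, 27–28 mm from the web and within 1 mm of the middle line. The hand is clear, so I'm handing in.

```bash
python3 -c "
from plant import r
print(r.sign_off())"
```

```text
the job is handed in; nothing more can be done
None
```

The bobbin is in the holder bay facing the feeder. I handed the job in at about 11 s of the 54 s allowed; the sign-off gives no verdict.

- **Dispensing:** I pressed the plunger once to its stop with the fingers shut, at a fingertip height of 57.4 mm and a peak reading of about 18 N. I then released it smoothly, and one bobbin came out.
- **Pushing:** I slid the bobbin into the bay with the fingers 18 mm apart as a cradle. Wrist force stayed near zero throughout. I then backed the hand off and raised it to 0.19 m.
- **Last checks on the bobbin:** Two wrist views put its centre 27–28 mm from the web (15–36 mm allowed) and within 1 mm of the middle line. The scene camera agreed with the wrist camera to about 2 mm. The pictures show it lying flat between the rails.
- **Last checks on the rest:** The pictures show the plunger up, and a bobbin sitting low in the magazine. The bystanders in view (battery, knob, speaker, heat sink) look where they were.
- **Not measured:** I did not check the exact heights of the two remaining bobbins, or measure the bystanders' positions again. Depth near the bench read up to about 7 mm high, so I relied on casting rays from the pictures instead.

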